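# Put the offcuts back in their own rests

### The job

The three stock offcuts are lying in each other's rests. Put each one in the metal rest made for its length, lying lengthwise in the middle of the plate, flat between the two turned-up ends: the short square tube in the shortest rest, the pine block in the middle-sized one and the long flat bar in the longest. A rest has room for one piece only; the black rubber mat is free for setting a piece aside on the way.

Things in the scene. Friction and masses are not known exactly. Their poses are not given: they have to be found in the camera images.
- square_tube: Dark rusty square steel tube offcut, hollow, 100 mm long, 30 mm wide, 30 mm high, about 0.2 kg. Starts in the middle-sized rest, on its plate. Origin: centre of its underside; its y axis runs along its length, x across it.
- pine_block: Plain pine block, 120 mm long, 45 mm wide, 45 mm high, about 0.3 kg. Starts in the longest rest, on its plate. Origin: centre of its underside; its y axis runs along its length, x across it.
- flat_bar: Grey flat steel bar offcut, 160 mm long, 30 mm wide, only 8 mm high, about 0.3 kg. Starts on the shortest rest; as it is too long for it, it lies across the tops of the turned-up ends, its underside 14 mm above the bench. Origin: centre of its underside; its y axis runs along its length, x across it.
- short_rest: Fixed rest of bright bare folded sheet metal: a flat plate with both its ends turned up, the two long sides open, two small dark screw heads on the plate. Its own y axis runs along its length. Plate 4 mm thick; the turned-up ends are 5 mm thick and rise 10 mm above the plate (14 mm above the bench). The shortest of the three: 116 mm between the turned-up ends, 126 mm overall, 50 mm wide. For the square tube. Origin: centre of its underside, on the bench.
- middle_rest: Fixed rest of bright bare folded sheet metal: a flat plate with both its ends turned up, the two long sides open, two small dark screw heads on the plate. Its own y axis runs along its length. Plate 4 mm thick; the turned-up ends are 5 mm thick and rise 10 mm above the plate (14 mm above the bench). The middle-sized and widest one: 137 mm between the turned-up ends, 147 mm overall, 65 mm wide. For the pine block. Origin: centre of its underside, on the bench.
- long_rest: Fixed rest of bright bare folded sheet metal: a flat plate with both its ends turned up, the two long sides open, two small dark screw heads on the plate. Its own y axis runs along its length. Plate 4 mm thick; the turned-up ends are 5 mm thick and rise 10 mm above the plate (14 mm above the bench). The longest: 177 mm between the turned-up ends, 187 mm overall, 50 mm wide. For the flat bar. Origin: centre of its underside, on the bench.
- free_mat: Black rubber mat, fixed, 175 x 60 mm, 3 mm thick, empty at the start; its y axis runs along its length. The three rests and the mat lie side by side in a row, in any order, their lengths roughly pointing away from the robot (world x). Origin: centre of its underside, on the bench.
- bar_end (a point): Obstacle: upper end of the black round bar, 20 mm thick, fixed in the vice left of the row and leaning towards it; this point is about 0.26 m above the bench. Farther left an angle grinder, at about x 0.13 to 0.40, y 0.26 to 0.33, reaches 0.40 m above the bench. Pass over or round both.

How it is judged:
By the outcome, as a careful person would: the job done as asked, in the order asked, and still so for the second after the job is handed in, with the robot touching nothing.
It also fails if it takes over 102 s, if anything falls off the work surface, if the arm or the gripper's body presses on something with over 40 N, if the wrist force passes 120 N, or if a joint passes its speed limit or range.

### The arm

A 7-joint arm with a two-finger parallel gripper is mounted at the origin on a cart in front of the work surface, level with it; the furniture and walls round the work are solid. World frame = base frame: x ahead of the robot, y to its left, z up, the work surface at z = 0. Lengths are in m, angles in rad, forces in N, time in s.
With the tool pointing down it reaches from about 0.4 to 0.875 m from the base axis. Payload 19.3 kg.
Tool frame: the origin (TCP) lies midway between the tips of the shut fingers; the grasp point (between the pads) lies 19 mm behind it (bot.pinch_z is the distance from the TCP to the grasp point, in m); z points along the fingers, y is the line along which they close (so a half turn about z gives the same grasp; the last joint's range is limited). The gripper opens to 85 mm and grips with 20 to 120 N. Pads are 22 mm wide; open, the fingers measure 114 mm over their backs; the gripper's body (76 mm by 85 mm) begins 54 mm behind the grasp point. The pads swing forward as they close: fully open they stand 13 mm farther back than shut.
Start: joints at [1.096, 0.521, -0.036, 1.599, 0.021, 1.021, -0.113], TCP at [0.246, -0.574, 0.231] pointing down, gripper open.
Joint ranges: [-2.91, 2.91], [-0.3, 2.13], [-1.5, 1.42], [0.17, 2.43], [-1.26, 4.41], [0.16, 1.93], [-2.52, 2.52]. Speed limits (rad/s): [1.89, 1.89, 2.39, 2.39, 3.01, 3.01, 3.01].

### API

Orientations are given as [roll, pitch, yaw] about the fixed x, y, z axes, in that order (R = Rz(yaw) Ry(pitch) Rx(roll)).
In Python, from workcell import observe, viewer, bot gives the robot as it stands. The module is installed in compiled form; this text tells all that it offers.
- The arm moves only by the tool play_rows, never from a script. Its argument "motion" is a list of rows, each a list of 7 numbers: the shift along the tool's x, y, z in cm, then the turn, a rotation vector about the tool's x, y, z in rad, then the opening, from -1 (shut) to 1 (fully open), so that 0 is half open. A call has exactly 5 rows; each row is the pose to reach, as a shift and turn from the pose commanded when the call began, along the tool's axes at that moment; what a row does not reach only later rows make up. A row lasts 1/10 s, in which the tool goes at most 50 mm and 8.59 degrees, less where a joint would pass 70% of its speed; a pose out of reach is approached as far as the arm can. A call with a gripper value outside its range is refused whole. The fingers move at their own pace and stop on an object; "squeeze" is the grip in N (left out, the last holds). Time passes only in rows, so rows that repeat a pose let the fingers close, or fill a call up. It gives the time, the measured TCP pose, the force, the opening and the grip force at its end, in the units of the state.
- observe(): the state, without advancing time (a new reading comes with each control period).
- viewer.grab_frame(name): name is "scene" or "top" or "wrist"; returns (picture, depth): 400x640x3 uint8, red, green, blue; 400x640 float32, m along the optical axis (not along the pixel's ray), 0 where there is no reading.
- viewer.camera_info(name): a dict with "fx", "fy", "cx", "cy" (pixels), "R" (3x3) and "t" (3): a world point X has camera coordinates R X + t. Camera axes: x right, y down, z forward; pixel columns grow to the right and rows downward; lengths in m; the calibration is good to about 2 mm. The wrist camera is an equidistant fisheye: a pixel r from the principal point sees the ray r / f radians off the axis. A picture is of the moment at which its call begins: read the wrist's pose just before it. camera_info takes no time and is no camera call; for the wrist camera it gives the pose at the moment of the call.
- bot.job_done(): hands the job in; it is judged then, once.
The state is a dict: "clock": time; "qpos": joint angles; "qd": joint speeds; "joint_efforts": joint torques, N m; "position": TCP position; "tool_rot": TCP orientation; "force": force on the tool from outside, world axes, zero at the start; "moment": the same for the moment, N m; "grip_width": finger opening in m; "finger_force": force on a finger pad.
Only numpy, scipy, OpenCV 4.12 (cv2) and the standard library are available. Lean on these libraries where they do the work, as an engineer would, in place of code of your own. Each camera call takes 0.05 s, during which the arm holds its last target. There are 200 camera calls.

## Working session

There is one attempt and no reset: what is moved stays moved. The work goes in short steps, Python scripts to look and compute and a tool call to move; the robot and the scene stay as the last step left them, time stands still between calls to the robot, and variables do not carry over. Pictures are saved under pics/ and viewed, at most 17 in all, crops included, and the job is handed in when it is done.

Besides the shell and the picture viewer there is one more tool, called as a command line: name --pt "numbers of a row" for each row, then --argument value for the rest. play_rows: Moves the arm, as the interface text tells. Its arguments: {"type":"object","properties":{"motion":{"type":"array"},"squeeze":{"type":"number"}},"required":["motion"]}

```bash
mkdir -p pics; python3 - <<'E'
from workcell import observe, viewer, bot
import cv2,numpy as np
s=observe();print({k:np.round(v,3) for k,v in s.items()},bot.pinch_z)
for n in("top","scene"):
    i=viewer.camera_info(n);p,d=viewer.grab_frame(n);print(n,{k:np.round(v,3) for k,v in i.items()})
    cv2.imwrite(f"pics/{n}0.png",p[:,:,::-1]);np.savez(f"{n}0.npz",p=p,d=d)
E
```

```text
{'clock': np.float64(0.0), 'qpos': array([ 1.096,  0.522, -0.036,  1.6  ,  0.021,  1.021, -0.113]), 'qd': array([-0.001,  0.001,  0.001, -0.001,  0.002,  0.   , -0.001]), 'joint_efforts': array([-1.0000e-03, -9.2712e+01,  1.9790e+00, -3.6994e+01,  1.8000e-02,
        8.0000e-03, -0.0000e+00]), 'position': array([ 0.246, -0.574,  0.231]), 'tool_rot': array([-3.141,  0.   ,  0.405]), 'force': array([-0.377,  0.263, -0.303]), 'moment': array([-0.02 ,  0.003, -0.027]), 'finger_force': np.float64(0.0), 'grip_width': np.float64(0.085)} 0.0187
top {'fx': np.float64(373.924), 'fy': np.float64(373.924), 'cx': np.float64(322.778), 'cy': np.float64(197.804), 'R': array([[-0.009, -1.   ,  0.001],
       [-0.979,  0.008, -0.205],
       [ 0.205, -0.003, -0.979]]), 't': array([-0.274,  0.527,  0.952])}
scene {'fx': np.float64(443.394), 'fy': np.float64(443.394), 'cx': np.float64(316.082), 'cy': np.float64(202.392), 'R': array([[-0.913, -0.408,  0.006],
       [-0.291,  0.64 , -0.711],
       [ 0.287, -0.651, -0.703]]), 't': array([0.334, 0.451, 0.656])}
```

View pics/top0.png

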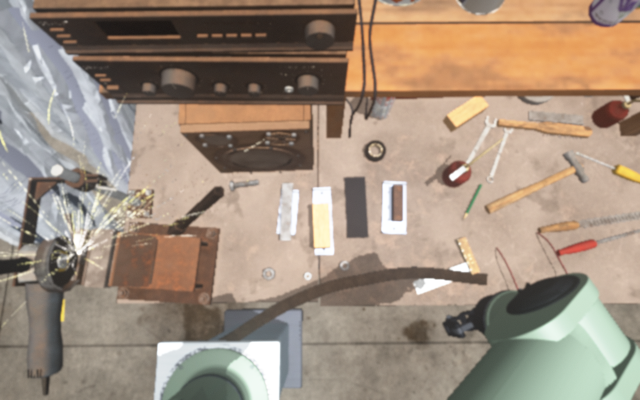

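View pics/scene0.png

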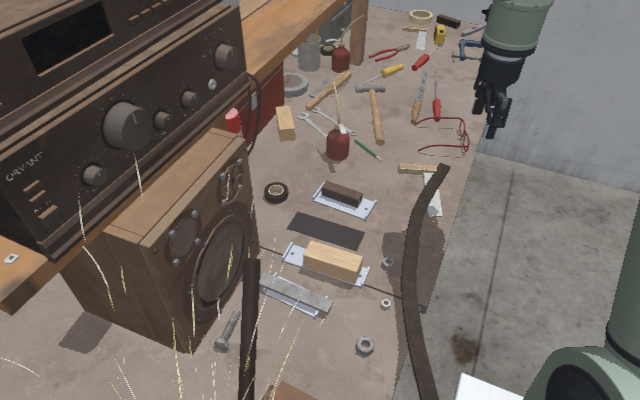

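Top: the flat bar on the short rest is at about (288,211), pine on the long rest at (322,222), the free mat at (356,207) and the tube on the middle rest at (395,207). The bar end is at (218,192), the speaker is behind the row, and a dark hose arches in front of it. Next I measure.

```bash
cat > h.py <<'E'
import numpy as np,cv2
def ray(i,u,v):
    d=np.stack([(np.asarray(u,float)-i['cx'])/i['fx'],(np.asarray(v,float)-i['cy'])/i['fy'],np.ones(np.shape(u))],-1)
    return -i['R'].T@i['t'], d@i['R']
def onplane(i,u,v,z):
    c,d=ray(i,u,v);return c+d*((z-c[2])/d[...,2])[...,None]
def cloud(i,d):
    v,u=np.indices(d.shape);c,r=ray(i,u,v);P=c+r*d[...,None];P[d==0]=np.nan;return P
E
python3 - <<'E'
from workcell import viewer
from h import *
for n in("top","scene"):
    z=np.load(n+"0.npz");i=viewer.camera_info(n);P=cloud(i,z['d'])
    print(n,"cam",np.round(-i['R'].T@i['t'],3))
    pts=dict(top=[("bench",340,160),("bar",288,211),("bar top",290,187),("bar bot",285,235),("pine",321,225),("mat",356,207),("tube",397,203),("hose",340,283),("hose2",430,272),("barend",218,192),("spk",250,108),("spk front",250,165),("shelf",420,85),("amp",200,90),("hoseL",250,320),("roll",375,150),("plateM",388,225)],
     scene=[("pine",335,255),("tube",343,188),("bar",297,293),("hose",410,260),("hosetop",440,175),("barend",251,265),("mat",325,231)])[n]
    for k,u,v in pts: print(k,np.round(P[v,u],3))
a=cv2.imread("pics/top0.png")[165:265,255:425];cv2.imwrite("pics/c1.png",cv2.resize(a,None,fx=4.5,fy=4.5,interpolation=cv2.INTER_CUBIC))
b=cv2.imread("pics/scene0.png")[175:325,245:385];cv2.imwrite("pics/c2.png",cv2.resize(b,None,fx=4,fy=4,interpolation=cv2.INTER_CUBIC))
E
```

```text
top cam [ 0.318 -0.275  1.04 ]
bench [ 0.648 -0.329 -0.001]
bar [ 0.494 -0.182  0.024]
bar top [ 0.563 -0.187  0.023]
bar bot [ 0.429 -0.174  0.021]
pine [ 0.451 -0.273  0.05 ]
mat [ 0.508 -0.372  0.003]
tube [ 0.513 -0.482  0.032]
hose [ 0.3   -0.322  0.02 ]
hose2 [ 0.326 -0.567  0.007]
barend [ 0.499 -0.05   0.248]
spk [ 0.662 -0.127  0.317]
spk front [ 0.613 -0.083  0.072]
shelf [ 0.692 -0.474  0.353]
amp [ 0.648 -0.057  0.42 ]
hoseL [ 0.206 -0.083  0.008]
roll [ 0.677 -0.432 -0.   ]
plateM [ 0.456 -0.459  0.004]
scene cam [0.248 0.275 0.781]
pine [ 0.447 -0.276  0.048]
tube [ 0.513 -0.491  0.033]
bar [ 0.487 -0.176  0.02 ]
hose [ 0.301 -0.352  0.019]
hosetop [ 0.306 -0.669  0.009]
barend [ 0.49  -0.045  0.268]
mat [ 0.508 -0.369  0.   ]
```

View pics/c1.png

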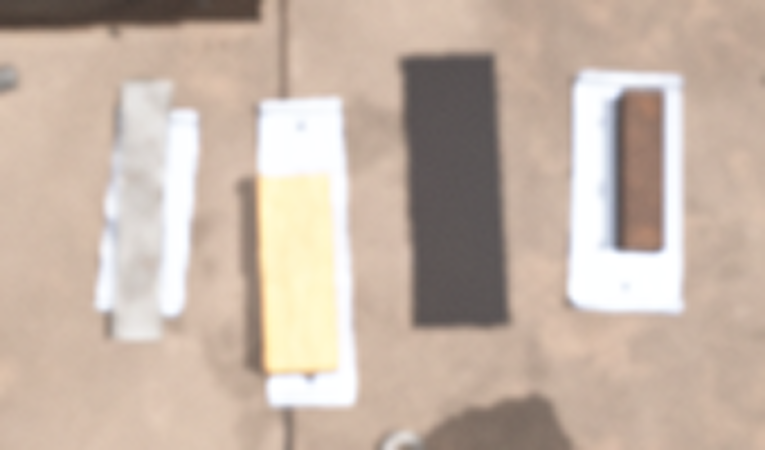

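View pics/c2.png

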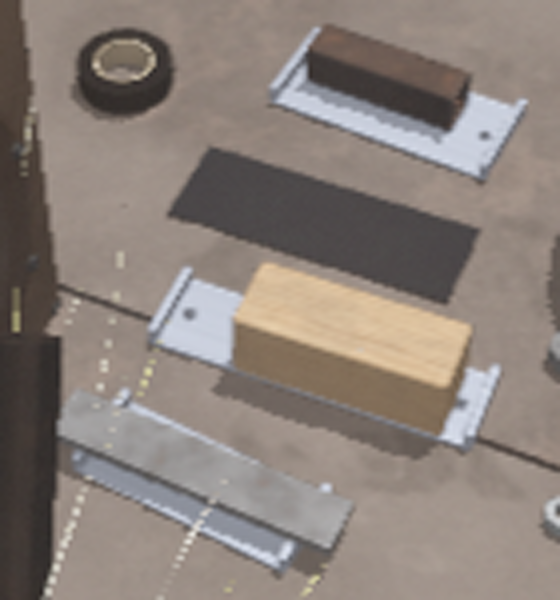

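The rests, bar, pine, mat and tube are all distinct. Pine overhangs toward the near end of its rest, and the tube sits at the far right of its own. Next: a first measurement from both views, and heights by triangulation.

```bash
cat >> h.py <<'E'
def rect(XY):
    (c,s,a)=cv2.minAreaRect(XY.astype(np.float32)*1000); 
    if s[0]<s[1]: s=(s[1],s[0]);a+=90
    a=(a+90)%180-90   # direction of long side from world x
    return np.round(c,1),np.round(s,1),round(a,2)
def blob(m,i,z,uv):
    n,l,_,_=cv2.connectedComponentsWithStats(m.astype(np.uint8)); k=l[uv[1],uv[0]]
    if k==0: return None
    c=max(cv2.findContours((l==k).astype(np.uint8),cv2.RETR_EXTERNAL,cv2.CHAIN_APPROX_NONE)[0],key=cv2.contourArea)[:,0]
    return onplane(i,c[:,0],c[:,1],z)
E
python3 - <<'E'
from workcell import viewer
from h import *
S=dict(top=dict(bar=(288,211),pine=(321,225),mat=(356,207),tube=(397,203),M=(388,225),L=(325,198),),scene=dict(bar=(297,293),pine=(325,250),mat=(325,231),tube=(335,188),M=(355,207),L=(297,258)))
Z=dict(bar=.022,pine=.049,mat=.003,tube=.034,M=.004,L=.004)
for n in S:
    im=np.load(n+"0.npz")['p'];i=viewer.camera_info(n);h=cv2.cvtColor(im,cv2.COLOR_RGB2HSV).astype(int)
    for k,uv in S[n].items():
        print(n,k,"hsv",h[uv[1],uv[0]],end=' ')
        d=np.abs(h-h[uv[1],uv[0]]);m=(d[...,2]<(22 if k!='M' and k!='L' else 30))&(d[...,1]<45)
        b=blob(m,i,Z[k],uv); print(rect(b[:,:2]))
E
```

```text
top bar hsv [ 14  13 211] (array([ 567.5, -303.7]), array([1729.8,  672.4]), 83.49)
top pine hsv [ 26  48 254] (array([ 464.5, -276. ]), array([181.1,  51.9]), 1.93)
top mat hsv [ 0 17 92] (array([ 509.3, -370.2]), array([168. ,  55.7]), 1.31)
top tube hsv [ 10  76 158] (array([ 514.4, -483. ]), array([98.2, 19.4]), -2.72)
top M hsv [ 90   1 255] (array([ 507.9, -477.6]), array([151. ,  69.7]), -3.1)
top L hsv [120   1 255] (array([ 471.4, -277.5]), array([195.4,  56.1]), 2.14)
scene bar hsv [  0   2 158] (array([ 420.1, -153.3]), array([326.7, 282. ]), -65.77)
scene pine hsv [ 16  73 206] (array([ 451.2, -273.3]), array([118.1,  43.7]), 2.27)
scene mat hsv [175  20  78] (array([ 508.1, -369.6]), array([172.9,  61.2]), 1.28)
scene tube hsv [ 11  63 113] (array([ 509.7, -482.9]), array([110.9,  38.5]), -11.49)
scene M hsv [120  17 120] (array([ 472.1, -468.8]), array([2.5, 0. ]), 24.42)
scene L hsv [111  22 218] (array([ 536.3, -274.9]), array([47.5, 41.6]), -88.0)
```

```bash
cat >> h.py <<'E'
from scipy.spatial.transform import Rotation as Ro
def Rt(s): return Ro.from_euler('xyz',s['tool_rot'])
def go(s,p,yawdeg):
    "tool-axis shift in cm and turn from state s to TCP p pointing down, closing axis across yaw"
    R=Rt(s);T=Ro.from_euler('xyz',[np.pi,0,np.radians(yawdeg)])
    print("shift cm",np.round(R.inv().apply(np.array(p)-s['position'])*100,2),"turn",np.round((R.inv()*T).as_rotvec(),3),"| at",np.round(s['position'],4),np.round(np.degrees(s['tool_rot']),2),"F",np.round(s['force'],1),"grip",np.round([s['grip_width'],s['finger_force']],3),round(float(s['clock']),2))
E
python3 -c "
from workcell import observe
from h import *
go(observe(),[.50,-.45,.231],-2.9)"
```

```text
shift cm [ 2.824e+01 -1.410e+00 -2.000e-02] turn [-0.001  0.     0.455] | at [ 0.246  -0.5742  0.2308] [-1.7994e+02  1.0000e-02  2.3190e+01] F [-0.5 -0.4 -0.2] grip [0.085 0.   ] 0.1
```

play_rows --pt "5 0 0 0 0 0.14 1" --pt "10 -0.5 0 0 0 0.28 1" --pt "15 -0.9 0 0 0 0.42 1" --pt "20 -1.2 0 0 0 0.455 1" --pt "25 -1.4 0 0 0 0.455 1"

```text
clock: 0.6
position: [0.4716, -0.4619, 0.2311]
tool_rot: [-3.141, 0.001, -0.052]
force: [0.8, -0.7, 0.1]
grip_width: 0.0854
finger_force: 0.0
```

play_rows --pt "2.7 -1.5 0 0 0 0 1" --pt "2.7 -1.5 0 0 0 0 1" --pt "2.7 -1.5 0 0 0 0 1" --pt "2.7 -1.5 0 0 0 0 1" --pt "2.7 -1.5 0 0 0 0 1"

```text
clock: 1.1
position: [0.4965, -0.4507, 0.2314]
tool_rot: [3.141, 0.0, -0.052]
force: [0.3, -0.2, -0.3]
grip_width: 0.0856
finger_force: 0.0
```

```bash
python3 - <<'E'
from workcell import observe,viewer
from h import *
s=observe();i=viewer.camera_info("wrist");go(s,[.513,-.484,.15],-2.9)
p,d=viewer.grab_frame("wrist");cv2.imwrite("pics/w1.png",p[:,:,::-1]);np.savez("w1.npz",p=p,d=d,**i)
print(i)
E
```

```text
shift cm [1.83 3.23 8.14] turn [ 0.     0.    -0.001] | at [ 0.4965 -0.4507  0.2314] [ 1.7998e+02  2.0000e-02 -2.9800e+00] F [ 0.3 -0.2 -0.3] grip [0.086 0.   ] 1.1
{'fx': 309.70691628693146, 'fy': 309.70691628693146, 'cx': 325.8260776144094, 'cy': 204.78560990678645, 'R': array([[-5.17495005e-02, -9.98660074e-01,  2.13062080e-04],
       [-9.56446671e-01,  4.96234182e-02,  2.87658274e-01],
       [-2.87283406e-01,  1.46823895e-02, -9.57733090e-01]]), 't': array([-0.42559152,  0.46000472,  0.52880623])}
```

View pics/w1.png

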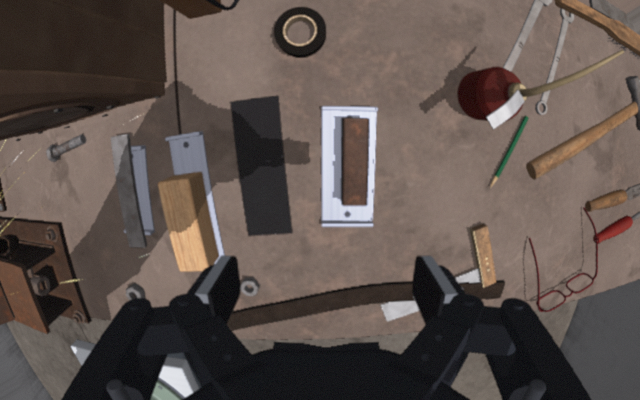

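Wrist view: the middle rest spans about (321–377, 107–226) with the tube at (342–369, 116–205), the mat is at (232–291, 97–235), and pine and the bar are to the left. It's sharp enough to measure from.

```bash
cat >> h.py <<'E'
_ray=ray
def ray(i,u,v):
    if 'fish' not in i: return _ray(i,u,v)
    x=(np.asarray(u,float)-i['cx'])/i['fx'];y=(np.asarray(v,float)-i['cy'])/i['fy'];r=np.hypot(x,y)+1e-9
    d=np.stack([x*np.sin(r)/r,y*np.sin(r)/r,np.cos(r)],-1)
    return -i['R'].T@i['t'],d@i['R']
def wload(f):
    z=np.load(f);i={k:z[k] for k in('fx','fy','cx','cy','R','t')};i['fish']=1;return z['p'],i
def seg(p,uv,dv=22,ds=40,dh=90):
    h=cv2.cvtColor(cv2.GaussianBlur(p,(3,3),0),cv2.COLOR_RGB2HSV).astype(int);d=np.abs(h-h[uv[1],uv[0]])
    d[...,0]=np.minimum(d[...,0],180-d[...,0])
    return (d[...,2]<dv)&(d[...,1]<ds)&(d[...,0]<dh)
E
python3 - <<'E'
from h import *
p,i=wload("w1.npz");h=cv2.cvtColor(p,cv2.COLOR_RGB2HSV)
for u,v in[(333,150),(355,160),(300,150),(320,110),(348,222),(262,130),(262,200),(124,190),(145,190),(195,155),(185,185),(200,230),(220,240),(152,230)]:print((u,v),h[v,u],end=' ')
print()
# metal: bluish (b>=r), bright
m=(p[...,2].astype(int)>=p[...,0].astype(int)-2)&(h[...,2]>105)
m=cv2.morphologyEx(m.astype(np.uint8),cv2.MORPH_OPEN,np.ones((2,2)))
for z in(.004,.014): print("M",z,rect(blob(m,i,z,(333,150))[:,:2]))
L=(h[...,2]<75); 
print("mat",rect(blob(seg(p,(262,200),12),i,.003,(262,200))[:,:2]))
t=(h[...,0]<20)&(h[...,1]>85)&(h[...,2]<140)
b=blob(t,i,.034,(355,160)); print("tube",rect(b[:,:2]))
cv2.imwrite("pics/m1.png",np.hstack([m*255,t.astype(np.uint8)*255])[80:280])
E
```

```text
(333, 150) [116  28 216] (355, 160) [ 8 80 96] (300, 150) [11 53 82] (320, 110) [11 41 99] (348, 222) [113  31 106] (262, 130) [150  11  46] (262, 200) [144  28  46] (124, 190) [165  13  80] (145, 190) [116  30 135] (195, 155) [114  28 138] (185, 185) [ 14 102 137] (200, 230) [ 15 109 117] (220, 240) [117  27 190] (152, 230) [114  28  92] 
M 0.004 (array([ 502.9, -481. ]), array([150.8,  66.9]), -3.12)
M 0.014 (array([ 504.7, -480.3]), array([146.7,  65.1]), -3.12)
mat (array([ 509.6, -372.7]), array([171.6,  60.2]), 1.83)Traceback (most recent call last):
  File "<stdin>", line 12, in <module>
TypeError: 'NoneType' object is not subscriptable
```

```bash
cat >> h.py <<'E'
def cont(m,uv):
    n,l=cv2.connectedComponents(m.astype(np.uint8));k=l[uv[1],uv[0]];assert k
    return max(cv2.findContours((l==k).astype(np.uint8),cv2.RETR_EXTERNAL,cv2.CHAIN_APPROX_NONE)[0],key=cv2.contourArea)[:,0]
def ctr(m,uv):
    M=cv2.moments(cont(m,uv));return M['m10']/M['m00'],M['m01']/M['m00']
def tri(i1,a,i2,b):
    c1,d1=ray(i1,*a);c2,d2=ray(i2,*b);k=np.linalg.lstsq(np.stack([d1,-d2],1),c2-c1,rcond=None)[0]
    x,y=c1+k[0]*d1,c2+k[1]*d2;return np.round((x+y)/2,4),"gap mm",round(np.linalg.norm(x-y)*1e3,1)
E
python3 - <<'E'
from workcell import viewer
from h import *
p,i=wload("w1.npz");h=cv2.cvtColor(p,cv2.COLOR_RGB2HSV)
t=(h[...,0]<16)&(h[...,1]>64)&(h[...,2]>70);t[:,:340]=0;t[:,372:]=0
for z in(.034,):print("tube",rect(blob(t,i,z,(355,160))[:,:2]))
T=np.load("top0.npz")['p'];it=viewer.camera_info("top")
print("tube h",tri(i,ctr(t,(355,160)),it,ctr(seg(T,(397,203),25,45),(397,203))))
print("mat h",tri(i,ctr(seg(p,(262,200),12),(262,200)),it,ctr(seg(T,(356,207)),(356,207))))
hT=cv2.cvtColor(T,cv2.COLOR_RGB2HSV)
c=cont((hT[...,1]<12)&(hT[...,2]>235),(388,225));print(c.min(0),c.max(0),"tube c",cont(t,(355,160)).min(0),cont(t,(355,160)).max(0))
E
```

```text
tube (array([ 516.3, -485.7]), array([96.4, 25.3]), -2.55)
tube h (array([ 0.5164, -0.4855,  0.0262]), 'gap mm', np.float64(1.3))
mat h (array([ 0.5112, -0.3712, -0.0098]), 'gap mm', np.float64(2.7))
[382 181] [405 233] tube c [344 118] [367 203]
```

```bash
python3 -c "
from workcell import observe
from h import *
go(observe(),[.516,-.4855,.009],-2.7)"
```

```text
shift cm [ 2.12  3.38 22.24] turn [ 0.     0.    -0.005] | at [ 0.4966 -0.4506  0.2314] [ 1.7999e+02  1.0000e-02 -2.9700e+00] F [ 0.3 -0.6 -0.9] grip [0.085 0.   ] 1.15
```

play_rows --pt "1.1 1.7 4 0 0 0 1" --pt "2.12 3.38 8 0 0 -0.005 1" --pt "2.12 3.38 12 0 0 -0.005 1" --pt "2.12 3.38 15 0 0 -0.005 1" --pt "2.12 3.38 17 0 0 -0.005 1"

```text
clock: 1.65
position: [0.5157, -0.4845, 0.0587]
tool_rot: [-3.14, 0.002, -0.046]
force: [-0.3, -0.1, -0.3]
grip_width: 0.0858
finger_force: 0.0
```

play_rows --pt "0 0 1.5 0 0 0 1" --pt "0 0 3 0 0 0 1" --pt "0 0 4.2 0 0 0 1" --pt "0 0 5.2 0 0 0 1" --pt "0 0 5.2 0 0 0 1"

```text
clock: 2.15
position: [0.5167, -0.4842, 0.0081]
tool_rot: [-3.141, 0.001, -0.045]
force: [0.0, -0.1, 0.1]
grip_width: 0.0853
finger_force: 0.0
```

```bash
python3 - <<'E'
from workcell import observe,viewer
from h import *
s=observe();i=viewer.camera_info("wrist");go(s,[.516,-.4855,.009],-2.7)
p,d=viewer.grab_frame("wrist");cv2.imwrite("pics/w2.png",p[:,:,::-1])
E
```

```text
shift cm [-0.07  0.13 -0.09] turn [-0.001  0.001  0.002] | at [ 0.5167 -0.4842  0.0081] [-1.7995e+02  6.0000e-02 -2.5900e+00] F [ 0.  -0.1  0.1] grip [0.085 0.   ] 2.15
```

View pics/w2.png

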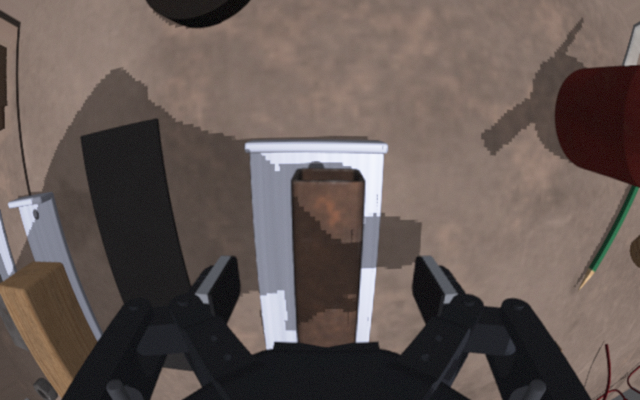

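The tube (about cols 294–362) is centred between the open fingers. Closing and lifting.

play_rows --pt "0 0 0 0 0 0 -1" --pt "0 0 0 0 0 0 -1" --pt "0 0 0 0 0 0 -1" --pt "0 0 0 0 0 0 -1" --pt "0 0 0 0 0 0 -1" --squeeze 50

```text
clock: 2.7
position: [0.5174, -0.4848, 0.0099]
tool_rot: [3.141, -0.001, -0.045]
force: [0.0, 0.1, 6.1]
grip_width: 0.0293
finger_force: 50.9
```

play_rows --pt "0 0 0 0 0 0 -1" --pt "0 0 -1 0 0 0 -1" --pt "0 0 -3 0 0 0 -1" --pt "0 0 -6 0 0 0 -1" --pt "0 0 -6 0 0 0 -1"

```text
clock: 3.2
position: [0.5185, -0.4861, 0.0737]
tool_rot: [3.138, -0.004, -0.045]
force: [0.1, -1.0, -2.0]
grip_width: 0.0289
finger_force: 49.9
```

```bash
python3 - <<'E'
from workcell import observe,viewer
from h import *
s=observe();go(s,[.510,-.3715,.0082],1.7)
E
```

```text
shift cm [ -1.4  -11.43   6.5 ] turn [ 0.004 -0.004 -0.075] | at [ 0.5185 -0.4861  0.0737] [179.81  -0.24  -2.61] F [ 0.1 -1.  -2. ] grip [2.9000e-02 4.9904e+01] 3.2
```

play_rows --pt "-0.3 -3 0 0 0 -0.03 -1" --pt "-0.7 -7 0 0 0 -0.075 -1" --pt "-1.1 -10 0 0 0 -0.075 -1" --pt "-1.4 -11.4 0.5 0 0 -0.075 -1" --pt "-1.4 -11.4 2 0 0 -0.075 -1"

```text
clock: 3.7
position: [0.5092, -0.368, 0.0501]
tool_rot: [-3.141, -0.001, 0.032]
force: [0.8, -0.6, -3.2]
grip_width: 0.0293
finger_force: 50.1
```

play_rows --pt "0 0 1.5 0 0 0 -1" --pt "0 0 2.5 0 0 0 -1" --pt "0 0 3.2 0 0 0 -1" --pt "0 0 3.5 0 0 0 -1" --pt "0 0 3.5 0 0 0 -1"

```text
clock: 4.2
position: [0.508, -0.3703, 0.0138]
tool_rot: [-3.141, 0.0, 0.029]
force: [0.2, 0.7, -3.0]
grip_width: 0.0287
finger_force: 50.0
```

```bash
python3 - <<'E'
from workcell import observe,viewer
from h import *
s=observe();go(s,[.510,-.3715,.0095],1.7)
E
```

```text
shift cm [0.19 0.12 0.43] turn [-0.  0. -0.] | at [ 0.508  -0.3703  0.0138] [-1.7998e+02  3.0000e-02  1.6800e+00] F [ 0.2  0.7 -3. ] grip [2.9000e-02 5.0026e+01] 4.2
```

play_rows --pt "0 0 0.2 0 0 0 -1" --pt "0 0 0.4 0 0 0 -1" --pt "0 0 0.4 0 0 0 -1" --pt "0 0 0.4 0 0 0 -0.2" --pt "0 0 0.4 0 0 0 0.3"

```text
clock: 4.7
position: [0.5085, -0.3702, 0.0107]
tool_rot: [3.141, -0.001, 0.03]
force: [0.1, -0.5, 0.3]
grip_width: 0.0474
finger_force: 0.0
```

play_rows --pt "0 0 0 0 0 0 0.4" --pt "0 0 0 0 0 0 0.4" --pt "0 0 -4 0 0 0 0.4" --pt "0 0 -9 0 0 0 0.4" --pt "0 0 -14 0 0 0 0.4"

```text
clock: 5.2
position: [0.5079, -0.3698, 0.1518]
tool_rot: [-3.141, 0.001, 0.03]
force: [0.9, 0.2, -0.4]
grip_width: 0.0596
finger_force: 0.0
```

```bash
python3 - <<'E'
from workcell import observe,viewer
from h import *
s=observe();go(s,[.43,-.29,.26],2)
E
```

```text
shift cm [ -7.56  -8.22 -10.81] turn [-0.001  0.001 -0.005] | at [ 0.5079 -0.3698  0.1518] [-1.7997e+02  4.0000e-02  1.7100e+00] F [ 0.9  0.2 -0.4] grip [0.06 0.  ] 5.2
```

play_rows --pt "-1 -2.5 -3 0 0 0 1" --pt "-2.2 -5 -6 0 0 0 1" --pt "-3.5 -8 -9 0 0 0 1" --pt "-4.5 -10.5 -9.5 0 0 0 1" --pt "-5.6 -13 -9.8 0 0 0 1"

```text
clock: 5.7
position: [0.4483, -0.2409, 0.2495]
tool_rot: [3.141, -0.002, 0.03]
force: [1.2, -1.0, -0.2]
grip_width: 0.0856
finger_force: 0.0
```

play_rows --pt "0 0 0 0 0 0 1" --pt "0 0 0 0 0 0 1" --pt "0 0 0 0 0 0 1" --pt "0 0 0 0 0 0 1" --pt "0 0 0 0 0 0 1"

```text
clock: 6.2
position: [0.4485, -0.2423, 0.248]
tool_rot: [-3.141, 0.0, 0.029]
force: [0.1, 0.2, -0.6]
grip_width: 0.0854
finger_force: 0.0
```

```bash
python3 - <<'E'
from workcell import observe,viewer
from h import *
s=observe();i=viewer.camera_info("wrist");go(s,[.45,-.27,.2],2)
p,d=viewer.grab_frame("wrist");cv2.imwrite("pics/w3.png",p[:,:,::-1]);np.savez("w3.npz",p=p,d=d,**i)
E
```

```text
shift cm [0.08 2.78 4.8 ] turn [-0.     0.    -0.006] | at [ 0.4485 -0.2423  0.248 ] [-1.7999e+02  2.0000e-02  1.6700e+00] F [ 0.1  0.2 -0.6] grip [0.085 0.   ] 6.2
```

View pics/w3.png

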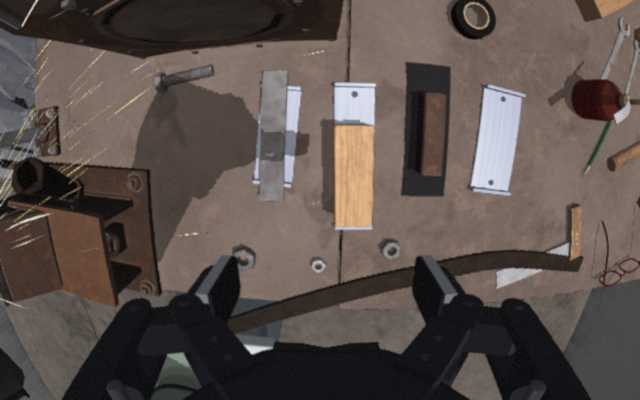

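Wrist view: the bar is at (258–287, 70–200) over the short rest (253–300, 86–188), pine at (334–374, 123–229) on the long rest (far end at row 82), the tube on the mat at (417–447, 92–176), and the middle rest is empty at (472–523, 85–193).

```bash
cat > m3.py <<'E'
from h import *
p,i=wload("w3.npz");h=cv2.cvtColor(p,cv2.COLOR_RGB2HSV).astype(int)
for u,v in[(355,175),(355,150),(272,100),(272,160),(292,120),(355,112),(480,150),(432,130),(265,150)]:print((u,v),h[v,u],end=' ')
print()
def show(n,m,uv,z):
    b=blob(m,i,z,uv); print(n,rect(b[:,:2]))
pine=(h[...,0]<25)&(h[...,1]>85)&(h[...,2]>115)
show("pine",pine,(355,175),.049)
metal=(p[...,2].astype(int)>=p[...,0].astype(int))&(h[...,2]>95)&(h[...,1]>15)
for z in(.004,.014):show("M",metal,(480,150),z)
c=cont(metal,(355,112));print("L far corners",onplane(i,np.array([334,376]),np.array([83,85]),.014).round(4), c.min(0),c.max(0))
b=blob(metal,i,.014,(355,112));print("Lfar",rect(b[:,:2]))
bar=(np.abs(p.astype(int).max(2)-p.min(2))<16)&(h[...,2]>75)
bar&=~metal
show("bar",bar,(272,110),.022)
v=np.zeros((400,640,3),np.uint8);v[...,0]=pine*255;v[...,1]=metal*255;v[...,2]=bar*255
a=np.hstack([p[60:240,240:540,::-1],v[60:240,240:540]]);cv2.imwrite("pics/m3.png",cv2.resize(a,(800,240)))
E
python3 m3.py
```

```text
(355, 175) [ 15  99 208] (355, 150) [ 15  99 218] (272, 100) [  5  11 142] (272, 160) [ 0 12 82] (292, 120) [115  25 227] (355, 112) [116  17 235] (480, 150) [113  20 233] (432, 130) [10 82 96] (265, 150) [173  12  85] 
pine (array([ 452.9, -274.8]), array([117.2,  44.7]), 2.45)
M (array([ 505.2, -481.6]), array([150.6,  73. ]), -3.12)
M (array([ 505.6, -475.4]), array([146.7,  71.1]), -3.12)
L far corners [[ 0.5606 -0.2498  0.014 ]
 [ 0.5608 -0.3004  0.014 ]] [334  82] [374 124]
Lfar (array([ 537.3, -274.8]), array([50.9, 48.6]), 1.8)
bar (array([ 495.3, -171.8]), array([161.2,  70.5]), -4.05)
```

View pics/m3.png

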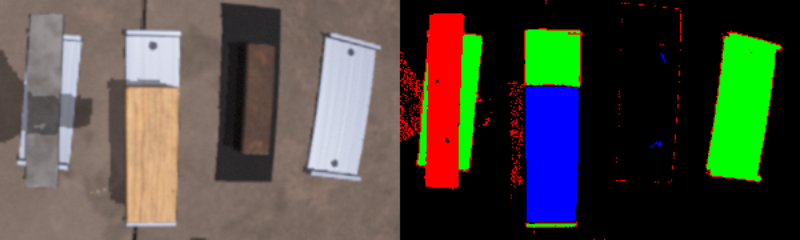

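```bash
python3 -c "
from workcell import observe
from h import *
go(observe(),[.453,-.275,.016],2.1)"
```

```text
shift cm [ 0.37  3.3  23.2 ] turn [-0.     0.    -0.007] | at [ 0.4484 -0.2422  0.248 ] [-1.7999e+02  2.0000e-02  1.6700e+00] F [ 0.1  0.6 -0.7] grip [0.085 0.   ] 6.25
```

play_rows --pt "0.2 1.7 3 0 0 -0.007 1" --pt "0.37 3.3 7 0 0 -0.007 1" --pt "0.37 3.3 11 0 0 -0.007 1" --pt "0.37 3.3 15 0 0 -0.007 1" --pt "0.37 3.3 17 0 0 -0.007 1"

```text
clock: 6.75
position: [0.4518, -0.2743, 0.0751]
tool_rot: [-3.14, 0.003, 0.037]
force: [0.4, 0.5, -0.4]
grip_width: 0.0854
finger_force: 0.0
```

play_rows --pt "0 0 1.5 0 0 0 1" --pt "0 0 3 0 0 0 1" --pt "0 0 4.5 0 0 0 1" --pt "0 0 5.8 0 0 0 1" --pt "0 0 6.2 0 0 0 1"

```text
clock: 7.25
position: [0.4526, -0.2745, 0.015]
tool_rot: [-3.141, 0.002, 0.037]
force: [0.1, -0.3, 1.0]
grip_width: 0.0859
finger_force: 0.0
```

play_rows --pt "0 0 0 0 0 0 1" --pt "0 0 0 0 0 0 -1" --pt "0 0 0 0 0 0 -1" --pt "0 0 0 0 0 0 -1" --pt "0 0 0 0 0 0 -1"

```text
clock: 7.75
position: [0.4534, -0.2748, 0.017]
tool_rot: [3.141, -0.001, 0.037]
force: [-1.6, 1.3, 8.0]
grip_width: 0.0443
finger_force: 51.2
```

```bash
python3 -c "
from workcell import observe
from h import *
go(observe(),[.453,-.275,.016],2.1)"
```

```text
shift cm [-0.04  0.02  0.1 ] turn [ 0.    -0.001  0.   ] | at [ 0.4534 -0.2748  0.017 ] [ 1.7998e+02 -4.0000e-02  2.1100e+00] F [-1.6  1.3  8. ] grip [4.4000e-02 5.1192e+01] 7.75
```

play_rows --pt "0 0 -1 0 0 0 -1" --pt "0 0 -3 0 0 0 -1" --pt "0 0 -6 0 0 0 -1" --pt "0 0 -9 0 0 0 -1" --pt "0 0 -9 0 0 0 -1"

```text
clock: 8.25
position: [0.4546, -0.2756, 0.1102]
tool_rot: [3.139, -0.005, 0.037]
force: [-0.3, -0.5, -4.7]
grip_width: 0.0445
finger_force: 52.6
```

```bash
python3 -c "
from workcell import observe
from h import *
go(observe(),[.505,-.4803,.05],-3.1)"
```

```text
shift cm [ 4.26 20.63  6.09] turn [ 0.002 -0.005  0.091] | at [ 0.4546 -0.2756  0.1102] [179.86  -0.27   2.09] F [-0.3 -0.5 -4.7] grip [4.4000e-02 5.2571e+01] 8.25
```

play_rows --pt "0.9 4 0 0 0 0.02 -1" --pt "1.8 8.5 0 0 0 0.04 -1" --pt "2.7 13 0 0 0 0.06 -1" --pt "3.5 17.5 0 0 0 0.091 -1" --pt "4.26 20.6 0 0 0 0.091 -1"

```text
clock: 8.75
position: [0.5024, -0.4819, 0.1057]
tool_rot: [3.141, 0.001, -0.057]
force: [0.1, -0.4, -3.8]
grip_width: 0.0443
finger_force: 52.7
```

play_rows --pt "0 0 1.5 0 0 0 -1" --pt "0 0 3.5 0 0 0 -1" --pt "0 0 5.5 0 0 0 -1" --pt "0 0 5.5 0 0 0 -1" --pt "0 0 5.5 0 0 0 -1"

```text
clock: 9.25
position: [0.503, -0.4786, 0.0512]
tool_rot: [-3.141, 0.001, -0.054]
force: [-0.1, -0.3, -3.3]
grip_width: 0.0442
finger_force: 52.7
```

```bash
python3 - <<'E'
from workcell import observe,viewer
from h import *
s=observe();i=viewer.camera_info("wrist");go(s,[.505,-.4803,.018],-3.1)
p,d=viewer.grab_frame("wrist");cv2.imwrite("pics/w4.png",p[:,:,::-1]);np.savez("w4.npz",p=p,d=d,**i)
E
```

```text
shift cm [0.21 0.16 3.32] turn [-0.001  0.001  0.   ] | at [ 0.503  -0.4786  0.0512] [-1.7996e+02  5.0000e-02 -3.1000e+00] F [-0.1 -0.3 -3.3] grip [4.4000e-02 5.2668e+01] 9.25
```

View pics/w4.png

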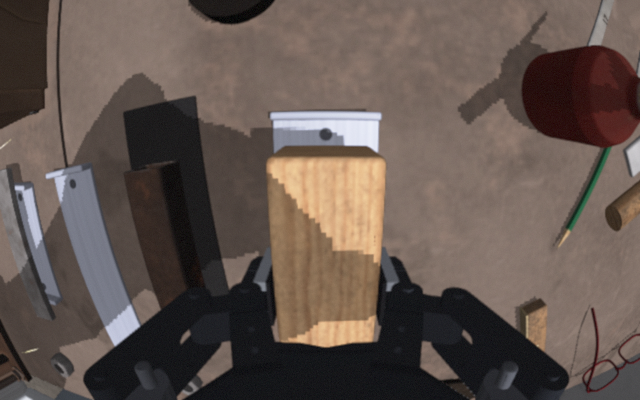

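Pine's far top edge is at about row 157 (cols 269–385), and the rest's far end is at rows 112–120 (cols 271–381). I check this numerically.

```bash
python3 - <<'E'
from h import *
p,i=wload("w4.npz")
print("pine far",onplane(i,np.array([268,385]),np.array([157.,157]),.083).round(4))
print("rest far outer top",onplane(i,np.array([270.5,381.5]),np.array([112.5,114]),.014).round(4))
E
```

```text
pine far [[ 0.5625 -0.4618  0.083 ]
 [ 0.5602 -0.5044  0.083 ]]
rest far outer top [[ 0.5799 -0.4518  0.014 ]
 [ 0.5755 -0.5159  0.014 ]]
```

play_rows --pt "0.25 0.02 1 0 0 0 -1" --pt "0.25 0.02 2 0 0 0 -1" --pt "0.25 0.02 2.8 0 0 0 -1" --pt "0.25 0.02 3.2 0 0 0 -1" --pt "0.25 0.02 3.2 0 0 0 -1"

```text
clock: 9.8
position: [0.5054, -0.479, 0.0184]
tool_rot: [-3.141, 0.001, -0.054]
force: [-0.5, 0.4, -4.0]
grip_width: 0.0442
finger_force: 52.9
```

play_rows --pt "0 0 0.1 0 0 0 -1" --pt "0 0 0.2 0 0 0 -1" --pt "0 0 0.2 0 0 0 -1" --pt "0 0 0.2 0 0 0 0.2" --pt "0 0 0.2 0 0 0 0.8"

```text
clock: 10.3
position: [0.506, -0.4796, 0.0178]
tool_rot: [3.141, -0.001, -0.054]
force: [0.4, 0.4, -0.3]
grip_width: 0.0648
finger_force: 0.0
```

play_rows --pt "0 0 0 0 0 0 0.8" --pt "0 0 -2 0 0 0 0.8" --pt "0 0 -6 0 0 0 0.8" --pt "0 0 -11 0 0 0 0.8" --pt "0 0 -16 0 0 0 0.8"

```text
clock: 10.8
position: [0.5055, -0.4791, 0.1791]
tool_rot: [-3.141, 0.0, -0.054]
force: [0.1, -1.4, 0.6]
grip_width: 0.0771
finger_force: 0.0
```

```bash
python3 - <<'E'
from workcell import observe,viewer
from h import *
s=observe();i=viewer.camera_info("wrist");go(s,[.45,-.23,.25],0)
p,d=viewer.grab_frame("wrist");cv2.imwrite("pics/w5.png",p[:,:,::-1]);np.savez("w5.npz",p=p,d=d,**i)
E
```

```text
shift cm [ -6.89 -24.58  -7.08] turn [-0.     0.    -0.054] | at [ 0.5055 -0.4791  0.1791] [-1.7999e+02  2.0000e-02 -3.1100e+00] F [ 0.1 -1.4  0.6] grip [0.077 0.   ] 10.8
```

play_rows --pt "-1 -4 -3 0 0 -0.02 0.3" --pt "-2.5 -9 -6 0 0 -0.054 0.3" --pt "-4 -14 -7 0 0 -0.054 0.3" --pt "-5.5 -19 -7 0 0 -0.054 0.3" --pt "-6.9 -23 -7 0 0 -0.054 0.3"

```text
clock: 11.35
position: [0.4511, -0.252, 0.248]
tool_rot: [3.141, -0.002, -0.0]
force: [1.1, 0.5, 0.3]
grip_width: 0.0553
finger_force: 0.0
```

play_rows --pt "0 -1.5 0 0 0 0 0.3" --pt "0 -1.5 0 0 0 0 0.3" --pt "0 -1.5 0 0 0 0 0.3" --pt "0 -1.5 0 0 0 0 0.3" --pt "0 -1.5 0 0 0 0 0.3"

```text
clock: 11.85
position: [0.4514, -0.2397, 0.2469]
tool_rot: [3.142, 0.0, -0.002]
force: [0.2, 1.1, -0.5]
grip_width: 0.0559
finger_force: 0.0
```

```bash
cat > m5.py <<'E'
from h import *
import sys
p,i=wload("w6.npz");h=cv2.cvtColor(p,cv2.COLOR_RGB2HSV).astype(int)
metal=(p[...,2].astype(int)>=p[...,0].astype(int))&(h[...,2]>95)&(h[...,1]>15)
bar=(np.abs(p.astype(int).max(2)-p.min(2))<16)&(h[...,2]>75)&~metal
cv2.imwrite("pics/w6.png",p[50:290,200:600,::-1].repeat(2,0).repeat(2,1))
E
python3 - <<'E'
from workcell import observe,viewer
from h import *
s=observe();i=viewer.camera_info("wrist");go(s,[.49,-.18,.05],0)
p,d=viewer.grab_frame("wrist");np.savez("w6.npz",p=p,d=d,**i)
E
python3 m5.py
```

```text
shift cm [ 3.86 -5.98 19.69] turn [ 0.     0.    -0.002] | at [ 0.4514 -0.2397  0.2469] [ 1.8e+02  2.0e-02 -1.0e-01] F [ 0.2  1.1 -0.5] grip [0.056 0.   ] 11.85
```

View pics/w6.png

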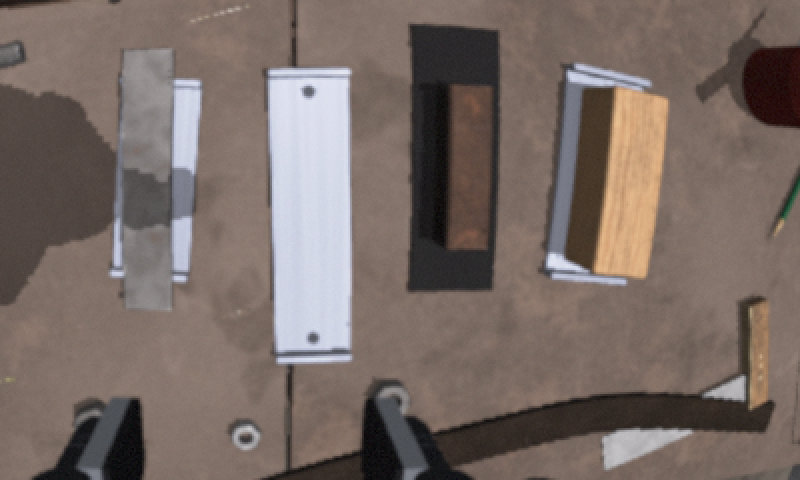

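Pine lies in the middle rest between its ends and the long rest is empty (crop 268–351, 68–362). The bar is at (121–174, 48–310) over the short rest, whose corners are at about (110,277), (187,282) and (201,80).

```bash
cat >> m5.py <<'E'
def show(n,m,uv,z):
    b=blob(m,i,z,uv); print(n,rect(b[:,:2]))
for z in(.004,.014):show("L",metal,(350,140),z)
bm=bar.copy();bm[:,:260]=0;bm[:,287:]=0;bm[:74]=0;bm[206:]=0
bm=cv2.morphologyEx(bm.astype(np.uint8),cv2.MORPH_CLOSE,np.ones((5,5)))
b=blob(bm,i,.022,(270,110));print("bar",rect(b[:,:2]))
pine=(h[...,0]<25)&(h[...,1]>75)&(h[...,2]>130);show("pine",pine,(515,150),.049)
t=(h[...,0]<16)&(h[...,1]>64)&(h[...,2]>60);t[:,:424]=0;t[:,447:]=0;t[:90]=0;t[176:]=0;show("tube",t,(434,130),.033)
f=lambda u,v,z:onplane(i,200+np.array(u)/2.,50+np.array(v)/2.,z)[:,:2].round(4)
print("bar corners",f([122,174,174,123],[48,48,310,309],.022))
print("S corners near outer L,R; farR",f([110,187,201],[277,282,80],.014))
print("L corners FL FR NR NL",f([266.5,351.5,352,276],[69,68,361,363],.014))
E
python3 m5.py
```

```text
L (array([ 468. , -278.1]), array([191.6,  51.1]), 2.04)
L (array([ 469.5, -277.1]), array([186.6,  49.8]), 2.04)
bar (array([ 494.8, -177.5]), array([160.3,  33. ]), -1.99)
pine (array([ 504.4, -480.1]), array([120.1,  45.4]), -2.89)
tube (array([ 506.3, -371.1]), array([99.2, 26.9]), 1.02)
bar corners [[ 0.5756 -0.1646]
 [ 0.574  -0.1957]
 [ 0.4142 -0.1924]
 [ 0.4149 -0.1599]]
S corners near outer L,R; farR [[ 0.4338 -0.1509]
 [ 0.4302 -0.2002]
 [ 0.5549 -0.2108]]
L corners FL FR NR NL [[ 0.5613 -0.2498]
 [ 0.5631 -0.3008]
 [ 0.3767 -0.3067]
 [ 0.3756 -0.2566]]
```

```bash
python3 - <<'E'
from workcell import viewer,observe
from h import *
for n in("top","scene"):
    P=cloud(viewer.camera_info(n),np.load(n+"0.npz")['d'])
    for a,b in((.05,.12),(.12,.2),(.2,.3),(.3,.45)):
        m=(P[...,1]>-.26)&(P[...,1]<-.09)&(P[...,2]>a)&(P[...,2]<b)&(P[...,0]>.54)&(P[...,0]<.8)
        if m.sum()>5: print(n,a,b,m.sum(),np.round(np.percentile(P[m][:,0],[1,5,50]),3))
i=viewer.camera_info("wrist");print("cam",-i['R'].T@i['t']-observe()['position'])
go(observe(),[.492,-.178,.0145],-1.6)
E
```

```text
top 0.05 0.12 504 [0.612 0.613 0.615]
top 0.12 0.2 719 [0.612 0.613 0.615]
top 0.2 0.3 1193 [0.609 0.611 0.615]
top 0.3 0.45 4017 [0.614 0.616 0.643]
scene 0.05 0.12 1122 [0.609 0.61  0.612]
scene 0.12 0.2 1548 [0.609 0.61  0.612]
scene 0.2 0.3 2465 [0.606 0.609 0.612]
scene 0.3 0.45 7255 [0.611 0.614 0.642]
cam [ 0.07354747 -0.00120883  0.14285722]
shift cm [ 4.06 -6.16 23.24] turn [-0.     0.     0.026] | at [ 0.4514 -0.2396  0.2469] [-1.8e+02  3.0e-02 -9.0e-02] F [ 0.7 -0.1  0.3] grip [0.055 0.   ] 11.9
```

play_rows --pt "1.3 -2 3 0 0 0.026 0.3" --pt "2.6 -4 7 0 0 0.026 0.3" --pt "3.6 -5.6 11 0 0 0.026 0.3" --pt "4.06 -6.1 15 0 0 0.026 0.3" --pt "4.06 -6.1 17 0 0 0.026 0.3"

```text
clock: 12.4
position: [0.4915, -0.1766, 0.074]
tool_rot: [-3.14, 0.003, -0.025]
force: [0.5, -0.3, -0.0]
grip_width: 0.0555
finger_force: 0.0
```

play_rows --pt "0 0 1.5 0 0 0 0.3" --pt "0 0 3 0 0 0 0.3" --pt "0 0 4 0 0 0 0.3" --pt "0 0 4 0 0 0 0.3" --pt "0 0 4 0 0 0 0.3"

```text
clock: 12.9
position: [0.4922, -0.178, 0.0374]
tool_rot: [3.142, -0.0, -0.027]
force: [-0.4, -0.1, 0.5]
grip_width: 0.0554
finger_force: 0.0
```

```bash
python3 - <<'E'
from workcell import observe,viewer
from h import *
s=observe();i=viewer.camera_info("wrist");go(s,[.492,-.178,.0145],-1.6)
p,d=viewer.grab_frame("wrist");cv2.imwrite("pics/w7.png",p[:,:,::-1]);np.savez("w7.npz",p=p,d=d,**i)
E
```

```text
shift cm [-0.02  0.01  2.29] turn [ 0.    -0.     0.001] | at [ 0.4922 -0.178   0.0374] [180.    -0.    -1.52] F [-0.4 -0.1  0.5] grip [0.055 0.   ] 12.9
```

View pics/w7.png

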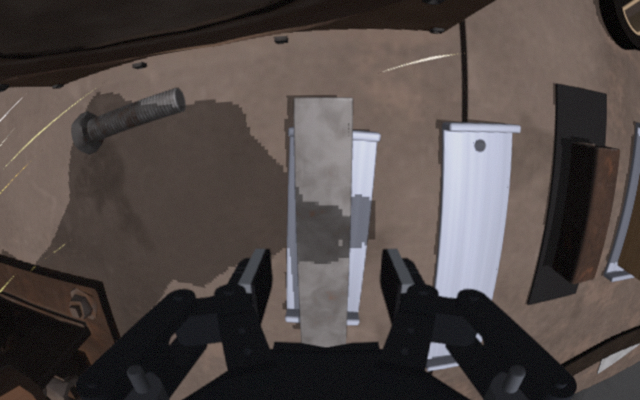

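The bar (cols 295–352) is centred between the pads (270–383). Going down and closing near the tips.

play_rows --pt "0 0 1 0 0 0 0.3" --pt "0 0 1.8 0 0 0 0.3" --pt "0 0 2.3 0 0 0 0.3" --pt "0 0 2.3 0 0 0 0.3" --pt "0 0 2.3 0 0 0 0"

```text
clock: 13.45
position: [0.492, -0.1777, 0.0141]
tool_rot: [-3.141, 0.0, -0.026]
force: [-0.6, -0.6, -0.2]
grip_width: 0.0433
finger_force: 0.0
```

play_rows --pt "0 0 0 0 0 0 -1" --pt "0 0 0 0 0 0 -1" --pt "0 0 0 0 0 0 -1" --pt "0 0 0 0 0 0 -1" --pt "0 0 0 0 0 0 -1" --squeeze 60

```text
clock: 13.95
position: [0.4922, -0.1777, 0.0147]
tool_rot: [3.142, -0.0, -0.026]
force: [-2.0, 2.0, 5.4]
grip_width: 0.0278
finger_force: 58.8
```

play_rows --pt "0 0 0 0 0 0 -1" --pt "0 0 -0.5 0 0 0 -1" --pt "0 0 -1.5 0 0 0 -1" --pt "0 0 -3 0 0 0 -1" --pt "0 0 -3 0 0 0 -1"

```text
clock: 14.45
position: [0.493, -0.178, 0.0461]
tool_rot: [3.141, -0.003, -0.026]
force: [0.6, -0.5, -3.3]
grip_width: 0.0279
finger_force: 59.8
```

```bash
python3 - <<'E'
from workcell import observe,viewer
from h import *
s=observe();i=viewer.camera_info("wrist");go(s,[.4665,-.2778,.045],2.0)
p,d=viewer.grab_frame("wrist");cv2.imwrite("pics/w8.png",p[50:400,150:500,::-1]);np.savez("w8.npz",p=p,d=d,**i)
E
```

```text
shift cm [-2.39 10.04  0.11] turn [ 0.001 -0.003 -0.061] | at [ 0.493  -0.178   0.0461] [ 1.7996e+02 -1.5000e-01 -1.5200e+00] F [ 0.6 -0.5 -3.3] grip [2.8000e-02 5.9815e+01] 14.45
```

View pics/w8.png

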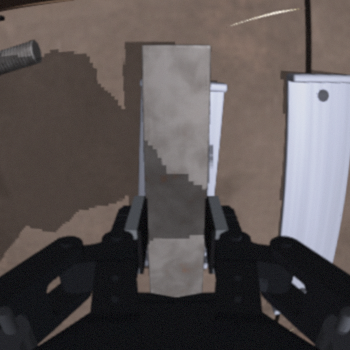

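The bar is held level, its far end at about row 95, cols 293–361. Carrying it over the long rest.

play_rows --pt "-0.4 2 -0.5 0 0 -0.02 -1" --pt "-1 4.5 -0.5 0 0 -0.04 -1" --pt "-1.6 7 -0.5 0 0 -0.061 -1" --pt "-2.1 9 -0.5 0 0 -0.061 -1" --pt "-2.4 10 0 0 0 -0.061 -1"

```text
clock: 15.0
position: [0.4648, -0.2789, 0.044]
tool_rot: [3.141, -0.0, 0.033]
force: [-0.3, 0.9, -2.6]
grip_width: 0.0278
finger_force: 59.8
```

play_rows --pt "0 0 0 0 0 0 -1" --pt "0 0 0 0 0 0 -1" --pt "0 0 0.5 0 0 0 -1" --pt "0 0 1 0 0 0 -1" --pt "0 0 1 0 0 0 -1"

```text
clock: 15.5
position: [0.4654, -0.2761, 0.0334]
tool_rot: [-3.141, 0.001, 0.036]
force: [-0.2, 0.4, -2.6]
grip_width: 0.0279
finger_force: 59.8
```

```bash
python3 - <<'E'
from workcell import observe,viewer
from h import *
s=observe();i=viewer.camera_info("wrist");go(s,[.4665,-.2778,.0045],2.0)
p,d=viewer.grab_frame("wrist");cv2.imwrite("pics/w9.png",p[60:290,180:480,::-1].repeat(2,0).repeat(2,1));np.savez("w9.npz",p=p,d=d,**i)
E
```

```text
shift cm [0.11 0.17 2.89] turn [-0.001  0.001  0.001] | at [ 0.4654 -0.2761  0.0334] [-1.7996e+02  5.0000e-02  2.0500e+00] F [-0.2  0.4 -2.6] grip [2.8000e-02 5.9825e+01] 15.5
```

View pics/w9.png

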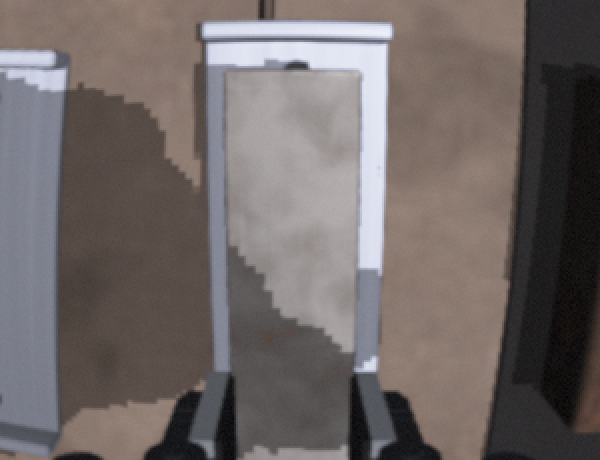

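Bar far end at pixel row 95.5 (cols 293–360.5); the rest's far end outer edge is at row 72 (cols 280.5–376.5).

```bash
python3 - <<'E'
from h import *
p,i=wload("w9.npz")
b=onplane(i,np.array([293,360.5]),np.array([95.5,95.5]),.041);r=onplane(i,np.array([280.5,376.5]),np.array([72.,72]),.014)
print(b.round(4),r.round(4))
u=np.array([np.cos(np.radians(2.04)),np.sin(np.radians(2.04))])
print("bar c",b.mean(0)[:2]-.08*u,"rest c",r.mean(0)[:2]-.0935*u)
E
```

```text
[[ 0.5468 -0.2602  0.041 ]
 [ 0.5479 -0.2892  0.041 ]] [[ 0.5608 -0.2504  0.014 ]
 [ 0.5627 -0.3     0.014 ]]
bar c [ 0.46737256 -0.27757383] rest c [ 0.46834379 -0.27851587]
```

play_rows --pt "0.12 0.07 0.7 0 0 0 -1" --pt "0.12 0.07 1.4 0 0 0 -1" --pt "0.12 0.07 2.1 0 0 0 -1" --pt "0.12 0.07 2.6 0 0 0 -1" --pt "0.12 0.07 2.7 0 0 0 -1"

```text
clock: 16.05
position: [0.4663, -0.2775, 0.0064]
tool_rot: [-3.141, 0.001, 0.035]
force: [-0.3, -0.7, -2.7]
grip_width: 0.028
finger_force: 59.8
```

play_rows --pt "0 0 0 0 0 0 -1" --pt "0 0 0.1 0 0 0 -1" --pt "0 0 0.1 0 0 0 -1" --pt "0 0 0.1 0 0 0 -1" --pt "0 0 0.1 0 0 0 -1"

```text
clock: 16.55
position: [0.4668, -0.2777, 0.0063]
tool_rot: [3.141, -0.0, 0.035]
force: [0.7, -0.0, -2.5]
grip_width: 0.028
finger_force: 59.8
```

play_rows --pt "0 0 0.12 0 0 0 -1" --pt "0 0 0.12 0 0 0 -1" --pt "0 0 0.12 0 0 0 -0.3" --pt "0 0 0.12 0 0 0 0.1" --pt "0 0 0.12 0 0 0 0.3"

```text
clock: 17.05
position: [0.4668, -0.2778, 0.0051]
tool_rot: [3.141, -0.0, 0.035]
force: [0.6, 0.0, -0.2]
grip_width: 0.0553
finger_force: 0.0
```

play_rows --pt "0 0 0 0 0 0 0.3" --pt "0 0 -2 0 0 0 0.3" --pt "0 0 -6 0 0 0 0.3" --pt "0 0 -11 0 0 0 0.3" --pt "0 0 -16 0 0 0 0.3"

```text
clock: 17.55
position: [0.4662, -0.2775, 0.1667]
tool_rot: [-3.141, 0.001, 0.035]
force: [-0.0, -0.7, -0.2]
grip_width: 0.0553
finger_force: 0.0
```

```bash
python3 - <<'E'
from workcell import observe
from h import *
go(observe(),[.46,-.27,.25],1.0)
E
```

```text
shift cm [-0.6  -0.77 -8.33] turn [-0.     0.001  0.017] | at [ 0.4662 -0.2775  0.1667] [-1.7998e+02  4.0000e-02  2.0000e+00] F [-0.  -0.7 -0.2] grip [0.055 0.   ] 17.55
```

play_rows --pt "-0.6 -0.8 -4 0 0 0.017 0.6" --pt "-0.6 -0.8 -8 0 0 0.017 0.6" --pt "-0.6 -0.8 -8.3 0 0 0.017 0.6" --pt "-0.6 -0.8 -8.3 0 0 0.017 0.6" --pt "-0.6 -0.8 -8.3 0 0 0.017 0.6"

```text
clock: 18.05
position: [0.46, -0.2697, 0.247]
tool_rot: [-3.141, 0.001, 0.018]
force: [-0.0, -0.7, -0.4]
grip_width: 0.0683
finger_force: 0.0
```

```bash
python3 - <<'E'
from workcell import observe,viewer
from h import *
s=observe();i=viewer.camera_info("wrist");go(s,[.506,-.371,.0105],1.3)
p,d=viewer.grab_frame("wrist");np.savez("wa.npz",p=p,d=d,**i)
cv2.imwrite("pics/wa.png",p[50:290,200:600,::-1].repeat(2,0).repeat(2,1))
E
```

```text
shift cm [ 4.44 10.22 23.64] turn [-0.001  0.001 -0.005] | at [ 0.46   -0.2697  0.247 ] [-1.7997e+02  7.0000e-02  1.0200e+00] F [-0.  -0.7 -0.4] grip [0.068 0.   ] 18.05
```

View pics/wa.png

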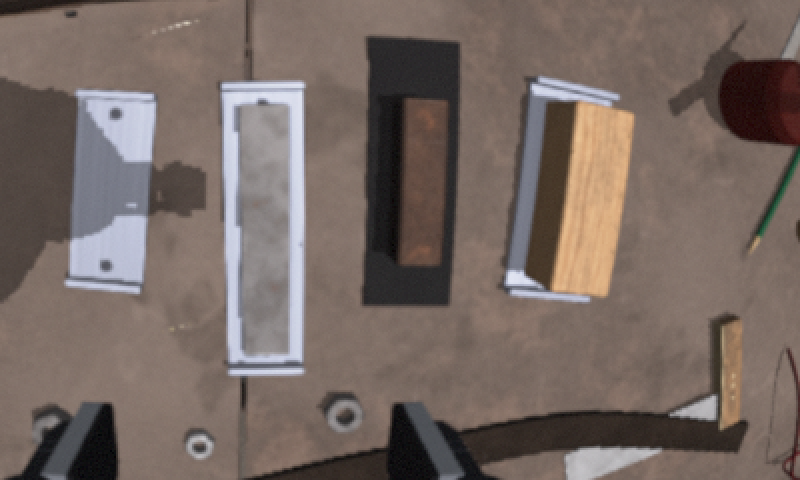

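Bar is flat in the long rest (crop 240–289, 103–355, inside the ends at rows 87 and 362). The short rest is empty (65–156, 90–293) and the tube on the mat is at (399–447, 96–266).

```bash
python3 - <<'E'
from h import *
p,i=wload("wa.npz")
f=lambda u,v,z:onplane(i,200+np.array(u)/2.,50+np.array(v)/2.,z)[:,:2]
def q(n,c): 
    a=np.degrees(np.arctan2(*( (c[0]+c[1]-c[2]-c[3])[::-1])));print(n,c.mean(0).round(4),"len",np.linalg.norm(c[0]+c[1]-c[2]-c[3])/2,"w",np.linalg.norm(c[0]-c[1]),"yaw",a)
q("S",f([77,157,142,65],[90,96,293,287],.014))
q("tube",f([404,448,442,398],[97,99,266,265],.033))
q("bar",f([240,289,288,241],[103,102,356,355],.012))
q("L",f([220,305,302,228],[83,82,374,374],.014))
E
```

```text
S [ 0.4938 -0.1816] len 0.12456070885484533 w 0.05026908168714818 yaw -5.158510994287982
tube [ 0.506  -0.3715] len 0.10040660674021631 w 0.026893884787469867 yaw 1.39260399476167
bar [ 0.4691 -0.2786] len 0.1609709427321812 w 0.029388649721058403 yaw 1.2836710334896126
L [ 0.4691 -0.2782] len 0.18552329059446848 w 0.05064879361755734 yaw 1.7515253205671855
```

play_rows --pt "1.5 3.4 3 0 0 0.0 0.6" --pt "3 6.8 7 0 0 -0.005 0.6" --pt "4.4 10.2 11 0 0 -0.005 0.6" --pt "4.45 10.2 15 0 0 -0.005 0.6" --pt "4.45 10.2 18 0 0 -0.005 0.6"

```text
clock: 18.6
position: [0.505, -0.3712, 0.063]
tool_rot: [-3.139, 0.004, 0.022]
force: [1.5, 0.5, 0.0]
grip_width: 0.068
finger_force: 0.0
```

play_rows --pt "0 0 1.5 0 0 0 0.6" --pt "0 0 3 0 0 0 0.6" --pt "0 0 4.3 0 0 0 0.6" --pt "0 0 5.4 0 0 0 0.6" --pt "0 0 5.6 0 0 0 0.6"

```text
clock: 19.1
position: [0.5066, -0.3708, 0.0113]
tool_rot: [-3.141, 0.0, 0.023]
force: [-0.7, 0.0, -0.0]
grip_width: 0.0683
finger_force: 0.0
```

play_rows --pt "0 0 0 0 0 0 0.6" --pt "0 0 0 0 0 0 -1" --pt "0 0 0 0 0 0 -1" --pt "0 0 0 0 0 0 -1" --pt "0 0 0 0 0 0 -1" --squeeze 50

```text
clock: 19.6
position: [0.507, -0.3712, 0.0128]
tool_rot: [3.141, -0.001, 0.023]
force: [-2.1, 1.6, 7.9]
grip_width: 0.0288
finger_force: 50.1
```

play_rows --pt "0 0 -1 0 0 0 -1" --pt "0 0 -3 0 0 0 -1" --pt "0 0 -6 0 0 0 -1" --pt "0 0 -8 0 0 0 -1" --pt "0 0 -8 0 0 0 -1"

```text
clock: 20.1
position: [0.5079, -0.372, 0.0953]
tool_rot: [3.139, -0.004, 0.022]
force: [-0.3, 0.7, -3.7]
grip_width: 0.0286
finger_force: 50.2
```

```bash
python3 - <<'E'
from workcell import observe
from h import *
go(observe(),[.4945,-.181,.05],-4.9)
E
```

```text
shift cm [ -0.93 -19.14   4.48] turn [ 0.002 -0.004  0.108] | at [ 0.5079 -0.372   0.0953] [179.86  -0.21   1.29] F [-0.3  0.7 -3.7] grip [2.9000e-02 5.0203e+01] 20.1
```

play_rows --pt "-0.2 -4 0 0 0 0.03 -1" --pt "-0.4 -8 0 0 0 0.06 -1" --pt "-0.6 -12 0 0 0 0.09 -1" --pt "-0.8 -16 0 0 0 0.108 -1" --pt "-0.93 -19.1 0 0 0 0.108 -1"

```text
clock: 20.6
position: [0.4924, -0.1779, 0.0916]
tool_rot: [-3.141, 0.001, -0.085]
force: [0.9, 0.2, -2.8]
grip_width: 0.0289
finger_force: 50.3
```

play_rows --pt "0 0 1.5 0 0 0 -1" --pt "0 0 3 0 0 0 -1" --pt "0 0 4.5 0 0 0 -1" --pt "0 0 4.8 0 0 0 -1" --pt "0 0 4.8 0 0 0 -1"

```text
clock: 21.1
position: [0.4926, -0.1803, 0.0436]
tool_rot: [-3.141, 0.001, -0.085]
force: [0.1, 0.2, -1.9]
grip_width: 0.029
finger_force: 50.3
```

```bash
python3 - <<'E'
from workcell import observe,viewer
from h import *
s=observe();i=viewer.camera_info("wrist");go(s,[.4945,-.181,.0138],-4.9)
p,d=viewer.grab_frame("wrist");np.savez("wb.npz",p=p,d=d,**i)
cv2.imwrite("pics/wb.png",p[60:290,180:480,::-1].repeat(2,0).repeat(2,1))
E
```

```text
shift cm [0.2  0.06 2.98] turn [-0.     0.001  0.   ] | at [ 0.4926 -0.1803  0.0436] [-1.7999e+02  7.0000e-02 -4.8900e+00] F [ 0.1  0.2 -1.9] grip [2.9000e-02 5.0331e+01] 21.1
```

View pics/wb.png

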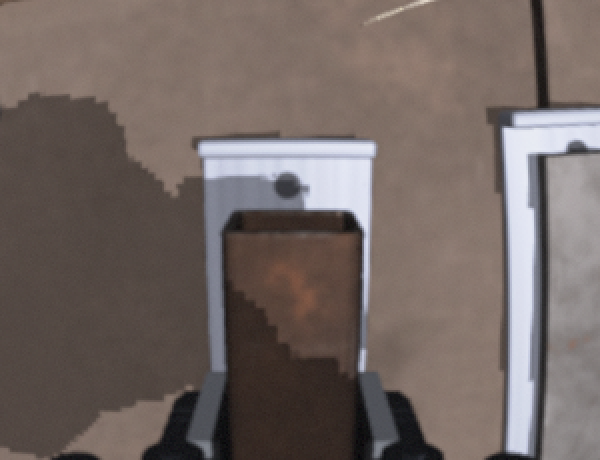

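Tube top far edge at pixel row ~176.5 (cols 292–360.5); short rest's far end outer edge at row ~131 (cols 279–368.5).

```bash
python3 - <<'E'
from h import *
p,i=wload("wb.npz")
b=onplane(i,np.array([292,360.5]),np.array([176.5,176.5]),.0638);r=onplane(i,np.array([279,368.5]),np.array([130.7,131.]),.014)
print(b.round(4),r.round(4))
a=np.radians(-4.9);u=np.array([np.cos(a),np.sin(a)])
print("tube c",b.mean(0)[:2]-.05*u,"rest c",r.mean(0)[:2]-.063*u)
E
```

```text
[[ 0.5423 -0.1718  0.0638]
 [ 0.5399 -0.1995  0.0638]] [[ 0.5593 -0.1609  0.014 ]
 [ 0.5549 -0.2104  0.014 ]]
tube c [ 0.4912939  -0.18138158] rest c [ 0.49434197 -0.18027185]
```

play_rows --pt "0.27 -0.08 0.8 0 0 0 -1" --pt "0.27 -0.08 1.6 0 0 0 -1" --pt "0.27 -0.08 2.4 0 0 0 -1" --pt "0.27 -0.08 2.8 0 0 0 -1" --pt "0.27 -0.08 2.8 0 0 0 -1"

```text
clock: 21.65
position: [0.4954, -0.1796, 0.0152]
tool_rot: [-3.141, 0.001, -0.085]
force: [0.3, -0.3, -3.1]
grip_width: 0.0289
finger_force: 50.4
```

play_rows --pt "0 0 0.1 0 0 0 -1" --pt "0 0 0.2 0 0 0 -1" --pt "0 0 0.2 0 0 0 -1" --pt "0 0 0.2 0 0 0 -1" --pt "0 0 0.2 0 0 0 -1"

```text
clock: 22.15
position: [0.4959, -0.1798, 0.0141]
tool_rot: [3.142, -0.0, -0.085]
force: [-1.1, 0.3, -3.1]
grip_width: 0.0286
finger_force: 50.4
```

play_rows --pt "0 0 0.05 0 0 0 -1" --pt "0 0 0.05 0 0 0 -1" --pt "0 0 0.05 0 0 0 -0.2" --pt "0 0 0.05 0 0 0 0.2" --pt "0 0 0.05 0 0 0 0.4"

```text
clock: 22.65
position: [0.4959, -0.1798, 0.0135]
tool_rot: [3.142, -0.0, -0.085]
force: [0.4, 0.4, 0.7]
grip_width: 0.0596
finger_force: 0.0
```

play_rows --pt "0 0 0 0 0 0 0.4" --pt "0 0 -2 0 0 0 0.4" --pt "0 0 -6 0 0 0 0.4" --pt "0 0 -11 0 0 0 0.4" --pt "0 0 -16 0 0 0 0.4"

```text
clock: 23.15
position: [0.4953, -0.1797, 0.1751]
tool_rot: [-3.141, 0.001, -0.085]
force: [1.3, -0.2, 0.4]
grip_width: 0.0599
finger_force: 0.0
```

play_rows --pt "-1 3 -2 0 0 0.04 0.4" --pt "-2 6 -4 0 0 0.08 0.4" --pt "-3 8 -6 0 0 0.08 0.4" --pt "-3 8 -7 0 0 0.08 0.4" --pt "-3 8 -7 0 0 0.08 0.4"

```text
clock: 23.65
position: [0.4596, -0.2571, 0.2446]
tool_rot: [3.141, -0.002, -0.166]
force: [-0.4, 0.4, 0.5]
grip_width: 0.0595
finger_force: 0.0
```

```bash
python3 - <<'E'
from workcell import observe,viewer
from h import *
s=observe();i=viewer.camera_info("wrist");go(s,[.46,-.27,.25],0)
p,d=viewer.grab_frame("wrist");np.savez("wc.npz",p=p,d=d,**i)
cv2.imwrite("pics/wc.png",p[50:290,200:600,::-1].repeat(2,0).repeat(2,1))
E
```

```text
shift cm [ 0.25  1.26 -0.54] turn [ 0.    -0.002 -0.166] | at [ 0.4596 -0.2571  0.2446] [ 1.7998e+02 -1.2000e-01 -9.5000e+00] F [-0.4  0.4  0.5] grip [0.06 0.  ] 23.65
```

View pics/wc.png

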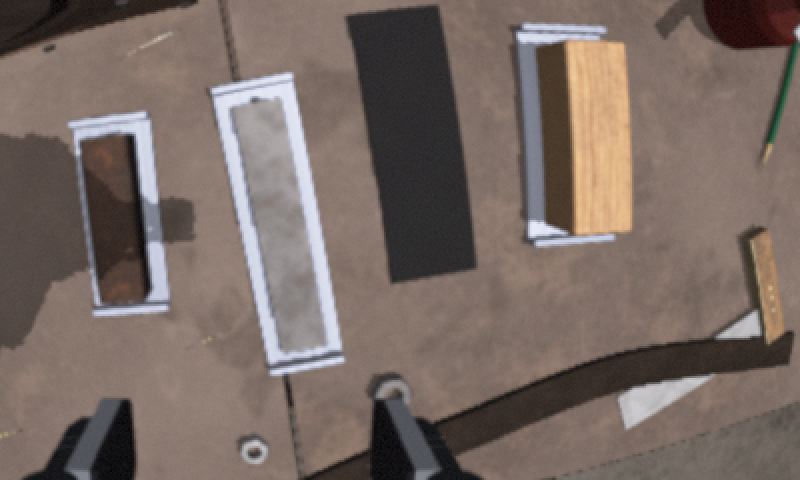

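Everything is in its own rest: tube (81–150, 133–304), bar (231–328, 97–352), pine (537–632, 40–235), and the mat is empty. Numeric check of the tube.

```bash
python3 - <<'E'
from h import *
p,i=wload("wc.npz");h=cv2.cvtColor(p,cv2.COLOR_RGB2HSV).astype(int)
f=lambda u,v,z:onplane(i,200+np.array(u)/2.,50+np.array(v)/2.,z)[:,:2]
def q(n,c): 
    a=np.degrees(np.arctan2(*( (c[0]+c[1]-c[2]-c[3])[::-1])));print(n,c.mean(0).round(4),"len",np.linalg.norm(c[0]+c[1]-c[2]-c[3])/2,"w",np.linalg.norm(c[0]-c[1]),"yaw",a)
q("S",f([69,147,170,94],[123,112,310,316],.014))
q("tube",f([80,131,146,103],[138,134,300,305],.034))
E
```

```text
S [ 0.4942 -0.181 ] len 0.12393842283181289 w 0.049172934849512365 yaw -4.665755059428663
tube [ 0.4946 -0.1827] len 0.09978149302773613 w 0.030413155200478444 yaw -5.282578733675503
```

Centred to within 2 mm. Handing in.

```bash
python3 -c "
from workcell import bot
print(bot.job_done())"
```

```text
the job is handed in; nothing more can be done
None
```

The job is handed in at about 24 s of the 102 s allowed: the tube is in the short rest, the pine block in the middle one and the flat bar in the long one, each lying flat and within about 2 mm of centre by the wrist camera.

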